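Check the race transponder plate and show its label

ROBOT

A 6-joint arm with a two-finger parallel gripper is mounted at the origin on the work surface. World frame = base frame: x ahead of the robot, y to its left, z up, the work surface at z = 0. Lengths are in m, angles in rad, forces in N, time in s.
With the tool pointing down it reaches from about 0.325 to 0.9 m from the base axis. Payload 6.1 kg.
Tool frame: the origin (TCP) lies midway between the tips of the shut fingers; the grasp point (between the pads) lies 19 mm behind it (grip_depth is the distance from the TCP to the grasp point, in m); z points along the fingers, y is the line along which they close (so a half turn about z gives the same grasp; the last joint's range is limited). The gripper opens to 85 mm and grips with 20 to 120 N. Pads are 22 mm wide; open, the fingers measure 114 mm over their backs; the gripper's body (76 mm by 85 mm) begins 54 mm behind the grasp point. The pads swing forward as they close: fully open they stand 13 mm farther back than shut.
Start: joints at [-1.394, 0.22, 1.526, -0, 1.395, -0.126], TCP at [0.186, -0.597, 0.231] pointing down, gripper open.
Joint ranges: [-2.98, 2.98], [-0.91, 2.08], [0.09, 2.57], [-1.24, 4.39], [0.2, 2.65], [-2.68, 2.68]. Speed limits (rad/s): [2.57, 2.57, 3.01, 3.14, 3.14, 3.14].

INTERFACE

Orientations are given as a unit quaternion [w, x, y, z].
In Python, from plant import observe, get_image, sign_off, grip_depth gives the robot as it stands.
- The arm moves only by the tool carry_out, never from a script. Its argument "plan" is a list of rows, each a list of 2 entries, a list of its own where there are three numbers: the shift along the tool's x, y, z in units of 40 mm (1.0 is 40 mm), then the turn about the tool's z in units of 8 degrees (1.0 is 8 degrees). In form: [[[x, y, z], twist], ...]. A call has 1 to 12 rows; each row shifts and turns the commanded pose from where the row before left it, along the tool's axes as they then stand; what a row does not reach is not made up. A row lasts 1/8 s, in which the tool goes at most 62.5 mm and 10.7 degrees, less where a joint would pass 70% of its speed; a pose out of reach is approached as far as the arm can. A call is refused whole if a number of a shift passes 1 or a number of a turn 1, either way. A call with a gripper value outside its range is refused whole. "claw" is the closure, from -1 (fully open) to 1 (shut), set as the call begins (left out, the last holds). The fingers move at their own pace and stop on an object; the grip force is fixed at half the most. Time passes only in rows, so rows that do not move let the fingers close. It gives the time, the measured TCP pose, the force, the opening and the grip force at its end, in the units of the state.
- observe(): the state, without advancing time (a new reading comes with each control period).
- get_image(name): name is "scene" or "top" or "wrist"; returns a dict with "color" (420x560x3 uint8, red, green, blue), "fov_y" (degrees; the focal length in pixels is half the picture's height over the tangent of half this angle, whatever the lens; pixels are square), "cx", "cy" (the principal point, pixels), "eye" and "attitude" of the camera in the world. Camera axes: x right, y down, z forward; pixel columns grow to the right and rows downward; lengths in m; the calibration is good to about 2 mm. A picture is of the moment at which its call begins. There is no depth.
- sign_off(): hands the job in; it is judged then, once.
The state is a dict: "time_s": time; "joint_positions": joint angles; "joint_vel": joint speeds; "tau": joint torques, N m; "tool_pos": TCP position; "tcp_rot": TCP orientation; "contact_force": force on the tool from outside, world axes, zero at the start; "ft_torque": the same for the moment, N m; "grip_width": finger opening in m; "grasp_force": force on a finger pad.
Only numpy, scipy, OpenCV 4.12 (cv2) and the standard library are available. Lean on these libraries where they do the work, as an engineer would, in place of code of your own. Each camera call takes 0.05 s, during which the arm holds its last target. There are 200 camera calls.

TASK

At the race-car pit table, take the transponder plate with the orange label by its clear end (never by the frosted, notched end that carries the label) and lay it flat and squarely on top of the grey check block, ends flush, with the frosted end over the block's red end; let it lie there for a second so that it is read. Then lift it off, still by the clear end, and show it to the viewer: hold it level, label up, frosted end towards the viewer's camera, with the label about 10 cm above the centre of the white disc, and finish while holding it still there - do not put it down or let go. Leave the plate with the blue label and everything else on the table where they are.

Things in the scene. Friction and masses are not known exactly. Their poses are not given: they have to be found in the camera images.
- plate: Your plate, loose, 110 x 36 x 6 mm, 45 g, lying label up on a rest at nearly any yaw. Origin: centre of underside; x along it to the frosted end, z up out of the label side. Clear plastic x -55 to +20 mm (black chip mid-way), frosted white +20 to +55 with an ORANGE label on top and one 8 mm corner notch at +x +y. Grip the long edges (36 mm apart), finger middle between x -45 and +5 mm.
- rest_a: Fixed yellow rest under your plate's middle: round, 32 mm across, 20 mm high, with a foot 52 mm across in its lowest 8 mm; origin under its centre, on the table.
- plate_label (a point): Point on top of the orange-label plate at the middle of the frosted end: plate x = +35, y = 0, z = +6 mm.
- plate_clear_end (a point): Point on top of the orange-label plate at the outer edge of its clear end: plate x = -55, y = 0, z = +6 mm.
- block: Check block, fixed: grey bar 110 x 24 mm, flat top 40 mm above the table, on a foot 140 x 60 x 6 mm; the plate is as long and overhangs it 6 mm each side. Origin: centre of underside; x along it to its red end (away from the robot, within 20 degrees of straight ahead), z up. Seated, the plate's origin is 40 mm above this one, axes agreeing.
- block_red (a point): Point on the block's top in the red end: block x = +35, y = 0, z = +40 mm; the plate's label point lies straight over it (6 mm higher) when the plate is seated.
- viewer: Viewer, fixed: grey base 180 x 90 x 6 mm with a white disc (64 mm across, green centre) and at its far end a black camera on a pillar, front 86 mm beyond the disc's centre, top 123 mm above the table, 60 mm wide. Origin: on the table under the disc's centre; x from disc to camera (away from the robot, within 20 degrees of straight ahead), z up.
- disc (a point): Centre of the white disc's top, 8 mm above the table; axes as the viewer's.
- other_plate: Team-mate's transponder plate, same as yours but with a BLUE label field, loose on the other yellow rest; same origin and axes. Leave it alone.
- wheel_1: Loose race-car wheel lying flat, black tyre and white rim, 66 mm across, 26 mm high, origin under its centre. Leave it alone.
- wheel_2: Another such wheel, 66 mm across, 26 mm high, origin under its centre. Leave it alone.
- spray_can: Loose red and white spray can, 52 mm across, 190 mm high, standing upright; origin under its centre. Leave it alone.
- glue: Loose small white glue bottle with a red cap, 28 mm across, 80 mm high, standing upright; origin under its centre. Leave it alone.
- driver: Loose screwdriver with a blue handle, 170 mm long, lying on the table beyond the rests. Leave it alone.
There are look-alikes about, which are no part of the job. Leave any turquoise or yellow look-alike of the block alone.

How it is judged:
On the way:
1. the plate lies flat and square on the check block, ends flush, frosted end over the red end (horizontal distance between plate and block below 0.006 m and horizontal distance between plate_label and block_red below 0.008 m and z of plate in the frame of block between 0.037 and 0.043 m and angle between plate's own z axis and vertical below 0.06 rad and contact force between plate and block above 0.05 N and linear speed of plate below 0.02 m/s), for 0.8 s.
At the end, for the whole second after the job is handed in: After 0.8 s seated on the block (6 mm), the plate is held still by its clear end, touching nothing else: label up, level within 0.2 rad, label within 25 mm of the disc centre sideways and 60-150 mm above it, frosted end to the camera within 0.3 rad; other loose things within 30 mm of their starts (horizontal distance between plate_label and disc below 0.025 m and z of plate_label in the frame of disc between 0.06 and 0.15 m and angle between plate's own z axis and vertical below 0.2 rad and angle between the x axis of plate and the x axis of viewer, either way round below 0.3 rad and x of plate_clear_end in the frame of viewer below -0.05 m and contact force between the fingers and plate above 1 N and contact force between plate and viewer below 0.1 N and x of the grasp point in the frame of plate below 0.01 m and linear speed of plate below 0.03 m/s and angular speed of plate below 0.3 rad/s and distance of each of other_plate, wheel_1, wheel_2, spray_can, glue, driver from where it was at the start of the episode below 0.03 m); the arm keeps its last pose, push and grip.
It fails at once if the plate is gripped on its frosted, labelled end (contact force between the fingers and plate above 0.5 N and x of the grasp point in the frame of plate above 0.018 m).
It fails at once if the team-mate's plate is disturbed (distance of other_plate from where it was at the start of the episode above 0.03 m).
It fails at once if a bystander is disturbed (distance of any of wheel_1, wheel_2, spray_can, glue, driver from where it was at the start of the episode above 0.03 m).
It also fails if it takes over 48 s, if anything falls off the work surface, if the arm or the gripper's body presses on something with over 40 N, if the wrist force passes 120 N, or if a joint passes its speed limit or range.

## Working session

There is one attempt and no reset: what is moved stays moved. The work goes in short steps, Python scripts to look and compute and a tool call to move; the robot and the scene stay as the last step left them, time stands still between calls to the robot, and variables do not carry over. Pictures are saved under pics/ and viewed, at most 10 in all, crops included, and the job is handed in when it is done.

Besides the shell and the picture viewer there is one more tool, called after "Request:" by a JSON object that holds its "api" and its "payload". carry_out: Moves the arm, as the interface text tells. Its arguments: {"type":"object","properties":{"plan":{"type":"array","items":{"type":"array"}},"claw":{"type":"number"}},"required":["plan"]}

```bash
mkdir -p pics; cat > h.py <<'E'
import numpy as np, cv2, json
from scipy.spatial.transform import Rotation as R
from plant import observe, get_image, sign_off, grip_depth
E
python3 - <<'E'
from h import *
for n in ("scene","top"):
    d=get_image(n); cv2.imwrite(f"pics/{n}0.png",d["color"][:,:,::-1]); d={k:(np.array(v).tolist()) for k,v in d.items() if k!="color"}; print(n,d); json.dump(d,open(n+".json","w"))
print(observe(), grip_depth)
E
```

```text
scene {'fov_y': 48.305334610284724, 'cx': 279.1037549037689, 'cy': 206.81387233650423, 'eye': [1.084728542714207, -0.5841853506513828, 0.8487515379231311], 'attitude': [-0.3559766530941097, 0.8641418367675496, 0.3307131738325748, -0.1310278789170708]}
top {'fov_y': 42.05581183730297, 'cx': 279.57742812000413, 'cy': 209.60641093788513, 'eye': [0.314189023917128, 0.019633500740426933, 1.2597843030522677], 'attitude': [-0.06846274234274709, 0.7046746574451317, -0.7033603522693848, 0.06348775410253409]}
{'time_s': 0.1, 'joint_positions': array([-1.39412713e+00,  2.21173287e-01,  1.52748403e+00, -3.78065504e-05,
        1.39471932e+00, -1.26066124e-01]), 'joint_vel': array([-0.00073601, -0.00140398, -0.00361864, -0.00052769,  0.000427  ,
        0.00121601]), 'tau': array([ 2.04679287e-03, -4.98241997e+01, -3.90549266e+01, -1.68189517e-04,
        5.64784859e-03, -1.01632435e-05]), 'tool_pos': array([ 0.18624027, -0.59603321,  0.23029924]), 'tcp_rot': array([-8.91234896e-04,  9.88564877e-01,  1.50793525e-01, -4.11684231e-05]), 'contact_force': array([-1.22810974,  0.41170662, -0.13973977]), 'ft_torque': array([-0.05824652,  0.00442405, -0.00160355]), 'grasp_force': 0.0, 'grip_width': 0.08570740993546566} 0.0187
```

View pics/top0.png

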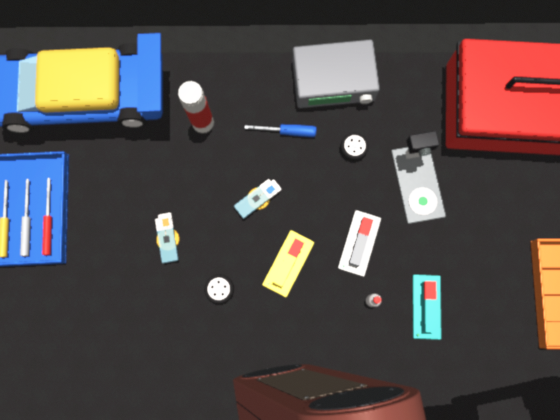

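View pics/scene0.png

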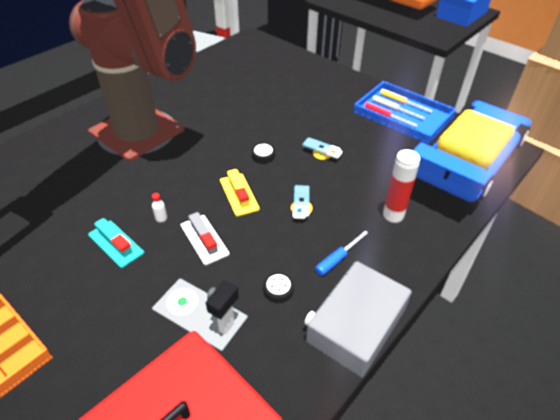

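Top picture: the robot is at the bottom, and image up is +x. What could be taken for the plate: the plate at (167,238), whose label looks orange, and the plate at (258,198), whose label looks blue. For the block: the grey one at (360,243), yellow at (289,263) and turquoise at (427,306). The viewer disc is at (423,201). By the description I choose the plate at (167,238) and the grey block. I'll check both in one crop.

```bash
python3 - <<'E'
from h import *
im=cv2.imread("pics/top0.png")
a=cv2.resize(im[205:270,140:195],None,fx=7,fy=7,interpolation=cv2.INTER_CUBIC)
b=cv2.resize(im[140:280,335:450],None,fx=3.25,fy=3.25,interpolation=cv2.INTER_CUBIC)
print(a.shape,b.shape)
o=np.zeros((460,800,3),np.uint8); o[:455,:385]=a; o[:455,400:400+b.shape[1]]=b[:455,:400]
cv2.imwrite("pics/crop1.png",o)
for n in("top","scene"):
  d=json.load(open(n+".json"));q=d["attitude"];print(R.from_quat(q[1:]+q[:1]).as_matrix().round(3))
E
```

```text
(455, 385, 3) (455, 374, 3)
[[ 0.003 -0.983  0.186]
 [-1.    -0.001  0.007]
 [-0.007 -0.186 -0.983]]
[[ 0.747  0.478 -0.462]
 [ 0.665 -0.528  0.529]
 [ 0.009 -0.702 -0.712]]
```

View pics/crop1.png

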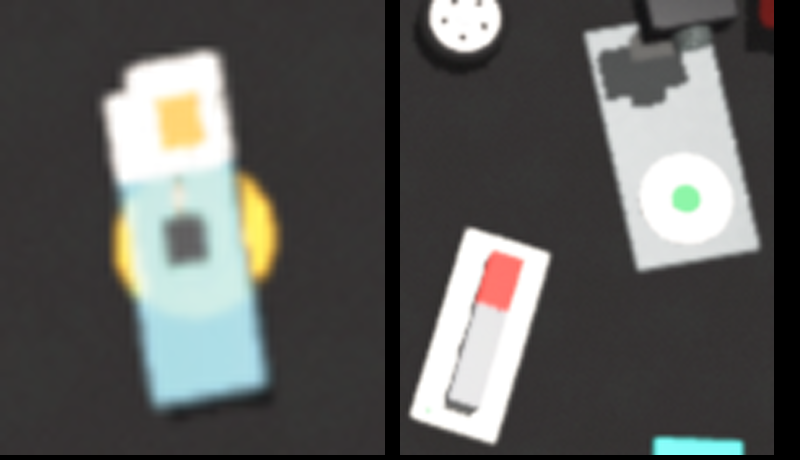

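The crop shows the left plate with an orange label, its frosted end pointing up (+x) and the notch at upper left. The grey block's red end is at the top, and the green centre of the viewer disc is clearly visible. Next I measure on rectified planes.

```bash
cat >> h.py <<'E'
def cam(d):
    f=d["color"].shape[0]/2/np.tan(np.radians(d["fov_y"])/2) if "color" in d else 210/np.tan(np.radians(d["fov_y"])/2)
    q=list(d["attitude"]); return np.array([[f,0,d["cx"]],[0,f,d["cy"]],[0,0,1]]),R.from_quat(q[1:]+q[:1]).as_matrix(),np.array(d["eye"])
def rect(d,img,z,c,half=.1,s=4000):
    """rectify plane z around world c; px u=(x-c0+half)*s, v=(y-c1+half)*s"""
    K,A,e=cam(d); 
    W2I=K@A.T@np.column_stack([[1,0,0],[0,1,0],[-e[0],-e[1],z-e[2]]])
    P=np.array([[1/s,0,c[0]-half],[0,1/s,c[1]-half],[0,0,1]])
    n=int(2*half*s); return cv2.warpPerspective(img,W2I@P,(n,n),flags=cv2.INTER_CUBIC|cv2.WARP_INVERSE_MAP)
def pt(d,uv,z):
    K,A,e=cam(d); r=A@np.linalg.solve(K,[*uv,1]); return (e+r*(z-e[2])/r[2])[:2]
def proj(d,p):
    K,A,e=cam(d); q=K@(A.T@(np.array(p)-e)); return q[:2]/q[2]
def big(m):
    c=max(cv2.findContours(m.astype(np.uint8),cv2.RETR_EXTERNAL,cv2.CHAIN_APPROX_NONE)[0],key=cv2.contourArea); return c
def W(p,c,half=.1,s=4000): return np.array(p)/s-half+np.array(c)
E
cat > m.py <<'E'
from h import *
seeds={"top":dict(plate=(167,238),foot=(360,243),disc=(423,201)),"scene":dict(plate=(322,148),foot=(205,238),disc=(182,301))}
for n in("top","scene"):
    d=json.load(open(n+".json")); im=cv2.imread(f"pics/{n}0.png")
    for k,z in (("plate",.026),("foot",.006),("red",.04),("label",.026),("disc",.008),("green",.008),("base",.006)):
        s=seeds[n][{"red":"foot","label":"plate","green":"disc","base":"disc"}.get(k,k)]
        c=pt(d,s,z); r=rect(d,im,z,c,half=.15 if k=="base" else .1); h=cv2.cvtColor(r,cv2.COLOR_BGR2HSV).astype(int); H,S,V=h[...,0],h[...,1],h[...,2]
        m={"plate":(V>120)&~((H>12)&(H<38)&(S>90)),"foot":(V>130),"red":((H<8)|(H>172))&(S>110)&(V>110),
           "label":(H>8)&(H<24)&(S>60)&(V>180),"disc":(V>235)&(S<40),"green":(H>40)&(H<85)&(S>60)&(V>120),"base":(V>100)&(S<120)}[k]
        try: ct=big(m)
        except Exception: print(n,k,"none");continue
        (x,y),(w,hh),a=cv2.minAreaRect(ct); b=cv2.boxPoints(((x,y),(w,hh),a))
        e=[b[1]-b[0],b[2]-b[1]]; l=max(e,key=np.linalg.norm); yaw=np.arctan2(l[1],l[0]); yaw=(yaw+np.pi/2)%np.pi-np.pi/2
        print(n,k,W((x,y),c,.15 if k=="base" else .1).round(4),"dims",(np.array((w,hh))/4000).round(4),"yaw",round(np.degrees(yaw),1))
        if n=="top" and k=="plate": cv2.imwrite("pics/rp.png",r)
E
python3 m.py
```

```text
top plate [0.4838 0.288 ] dims [0.1142 0.0414] yaw 10.9
top foot [ 0.4744 -0.1555] dims [0.0652 0.1455] yaw -17.7
top red [ 0.5077 -0.1643] dims [0.0233 0.0369] yaw -17.7
top label [0.5183 0.2906] dims [0.0178 0.0142] yaw 12.1
top disc [ 0.5732 -0.3048] dims [0.0676 0.0671] yaw 25.3
top green [ 0.5726 -0.305 ] dims [0.019  0.0188] yaw -90.0
top base [ 0.6167 -0.297 ] dims [0.1827 0.0931] yaw 10.1
scene plate [0.4835 0.2862] dims [0.1205 0.0549] yaw 10.0
scene foot [ 0.4683 -0.1538] dims [0.068  0.1662] yaw -17.5
scene red [ 0.5121 -0.1713] dims [0.025  0.0505] yaw -17.8
scene label [0.5044 0.2504] dims [0.0456 0.0287] yaw 19.2
scene disc [ 0.6005 -0.3013] dims [0.1394 0.0874] yaw 9.9
scene green [ 0.5728 -0.3046] dims [0.0182 0.018 ] yaw 82.9
scene base [ 0.6257 -0.3415] dims [0.1854 0.2223] yaw -79.9
```

```bash
cat >> h.py <<'E'
def togo(x,y,z,yaw,o=None):
    """total shift in current tool axes (units), twist units needed"""
    o=o or observe(); q=o["tcp_rot"]; T=R.from_quat([*q[1:],q[0]]); M=T.as_matrix()
    cy=np.degrees(np.arctan2(M[1,0],M[0,0])); tw=(cy-yaw)/8
    d=np.array([x,y,z])-o["tool_pos"]
    ty=np.radians(yaw); M2=np.column_stack([[np.cos(ty),np.sin(ty),0],[np.sin(ty),-np.cos(ty),0],[0,0,-1]])
    print("t",o["time_s"],"tcp",o["tool_pos"].round(4),"yaw",round(cy,2),"tilt",round(np.degrees(np.arccos(-M[2,2])),2))
    print("twist",round(tw,3),"shift now-axes",(M.T@d/.04).round(3),"shift after twist",(M2.T@d/.04).round(3))
E
python3 -c "
from h import *
togo(.42,.28,.22,9)"
```

```text
t 0.1 tcp [ 0.1862 -0.596   0.2303] yaw 17.35 tilt 0.1
twist 1.043 shift now-axes [ 12.108 -19.162   0.294] shift after twist [  9.198 -20.717   0.257]
```

Request:
{"api": "carry_out", "payload": {"plan": [[[0,0,0],1],[[0.44,-1,0],0],[[0.44,-1,0],0],[[0.44,-1,0],0],[[0.44,-1,0],0],[[0.44,-1,0],0],[[0.44,-1,0],0],[[0.44,-1,0],0],[[0.44,-1,0],0],[[0.44,-1,0],0],[[0.44,-1,0],0],[[0.44,-1,0],0]], "claw": -1}}

```text
time_s: 1.6
tool_pos: [0.3059, -0.1295, 0.2311]
tcp_rot: [-0.0, 0.997, 0.081, 0.0]
contact_force: [0.2, -0.4, -0.1]
grip_width: 0.0852
grasp_force: 0.0
```

Request:
{"api": "carry_out", "payload": {"plan": [[[0.44,-1,0],0],[[0.44,-1,0],0],[[0.44,-1,0],0],[[0.44,-1,0],0],[[0.44,-1,0],0],[[0.44,-1,0],0],[[0.44,-1,0],0],[[0.44,-1,0],0],[[0.44,-1,0],0],[[0.22,-0.5,0],0],[[0,0,0],0],[[0,0,0],0]]}}

```text
time_s: 3.1
tool_pos: [0.4088, 0.2705, 0.2309]
tcp_rot: [0.0, 0.997, 0.081, -0.0]
contact_force: [-0.4, -1.3, 0.3]
grip_width: 0.0854
grasp_force: 0.0
```

```bash
python3 - <<'E'
from h import *
d=get_image("wrist"); cv2.imwrite("pics/w1.png",d["color"][:,:,::-1]); d={k:(np.array(v).tolist()) for k,v in d.items() if k!="color"}; json.dump(d,open("w1.json","w")); print(d)
togo(.448,.281,.003,9)
E
```

```text
{'fov_y': 59.83697396800064, 'cx': 281.63362991882343, 'cy': 217.66747948116839, 'eye': [0.48008822826267983, 0.2822841817747301, 0.37400354390098794], 'attitude': [0.10835381907348507, 0.7546196494759679, -0.640617954155992, -0.09174568834527916]}
t 3.15 tcp [0.4089 0.2703 0.2311] yaw 9.31 tilt 0.04
twist 0.039 shift now-axes [ 1.012 -0.109  5.701] shift after twist [ 1.008 -0.112  5.701]
```

View pics/w1.png

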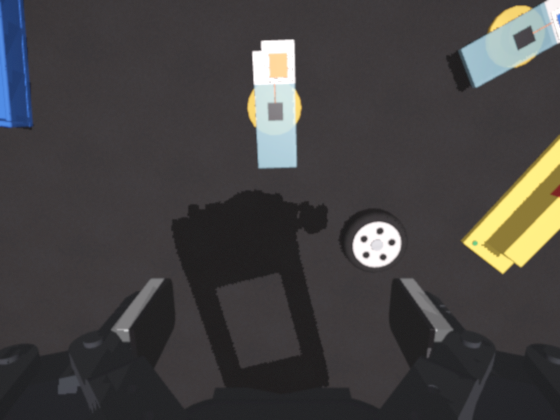

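The wrist picture shows the orange-label plate, with its frosted end up at (278,58), its clear end at (277,167) and the rest behind it. I'll fit the plate outline here.

```bash
cat >> h.py <<'E'
from scipy.optimize import minimize
def fitmask(m,poly,p0,c,half=.1,s=4000):
    """pose (x,y,yaw) of polygon (object frame, m) best matching boolean mask, by IoU"""
    def cost(p):
        a=p[2]; Q=np.array(poly)@np.array([[np.cos(a),np.sin(a)],[-np.sin(a),np.cos(a)]])+p[:2]
        im=np.zeros(m.shape,np.uint8); cv2.fillPoly(im,[np.round((Q-np.array(c)+half)*s*16).astype(np.int32)],1,shift=4)
        return -(im.astype(bool)&m).sum()/(im.astype(bool)|m).sum()
    r=minimize(cost,p0,method="Nelder-Mead",options=dict(initial_simplex=np.array(p0)+np.array([[0,0,0],[.006,0,0],[0,.006,0],[0,0,.1]]),xatol=1e-5,fatol=1e-5))
    return r.x,r.fun
PL=[[-.055,-.018],[.055,-.018],[.055,.010],[.047,.010],[.047,.018],[-.055,.018]]
def plate_mask(r):
    h=cv2.cvtColor(r,cv2.COLOR_BGR2HSV).astype(int);H,S,V=h[...,0],h[...,1],h[...,2]
    m=(V>120)&~((H>12)&(H<38)&(S>90)); o=np.zeros(m.shape,np.uint8); cv2.drawContours(o,[big(m)],-1,1,-1); return o.astype(bool)
E
python3 - <<'E'
from h import *
for n,f,s in (("w1","w1",(276,105)),("top","top0",(167,238))):
    d=json.load(open(n+".json")); im=cv2.imread(f"pics/{f}.png"); c=pt(d,s,.026); m=plate_mask(rect(d,im,.026,c))
    x,f=fitmask(m,PL,[*c,.16],c); print(n,x[:2].round(4),np.degrees(x[2]).round(2),f)
    g=x[:2]-.035*np.array([np.cos(x[2]),np.sin(x[2])]); print("grasp",g); togo(*g,.003,np.degrees(x[2]))
E
```

```text
w1 [0.4832 0.2888] 11.49 -0.9504934111559059
grasp [0.44885293 0.28178177]
t 3.15 tcp [0.4089 0.2703 0.2311] yaw 9.31 tilt 0.04
twist -0.272 shift now-axes [ 1.036 -0.125  5.701] shift after twist [ 1.036 -0.083  5.701]
top [0.4834 0.2876] 11.02 -0.8986542236890773
grasp [0.44900552 0.28092348]
t 3.15 tcp [0.4089 0.2703 0.2311] yaw 9.31 tilt 0.04
twist -0.213 shift now-axes [ 1.036 -0.103  5.701] shift after twist [ 1.035 -0.069  5.701]
```

Request:
{"api": "carry_out", "payload": {"plan": [[[0,0,0],-0.25],[[1,-0.08,0],0],[[0.04,0,1],0],[[0,0,1],0],[[0,0,1],0],[[0,0,1],0],[[0,0,0.8],0],[[0,0,0.5],0],[[0,0,0.25],0],[[0,0,0.13],0],[[0,0,0],0]]}}

```text
time_s: 4.53
tool_pos: [0.4497, 0.2825, 0.0046]
tcp_rot: [-0.0, 0.995, 0.099, 0.0]
contact_force: [1.1, 0.5, -0.2]
grip_width: 0.0851
grasp_force: 0.0
```

```bash
python3 -c "
from h import *
togo(.4489,.2814,.003,11.3)"
```

```text
t 4.525 tcp [0.4497 0.2825 0.0046] yaw 11.35 tilt 0.04
twist 0.006 shift now-axes [-0.026  0.023  0.039] shift after twist [-0.026  0.023  0.039]
```

Aligned. Close the gripper.

Request:
{"api": "carry_out", "payload": {"plan": [[[0,0,0],0],[[0,0,0],0],[[0,0,0],0],[[0,0,0],0],[[0,0,0],0],[[0,0,0],0],[[0,0,0],0],[[0,0,0],0]], "claw": 1}}

```text
time_s: 5.52
tool_pos: [0.4496, 0.2827, 0.0046]
tcp_rot: [-0.0, 0.995, 0.099, 0.0]
contact_force: [-2.5, -0.6, 5.6]
grip_width: 0.0341
grasp_force: 59.3
```

Request:
{"api": "carry_out", "payload": {"plan": [[[0,0,-0.3],0],[[0,0,-0.6],0],[[0,0,-1],0],[[0,0,-1],0],[[0,0,-0.7],0],[[0,0,0],0]]}}

```text
time_s: 6.28
tool_pos: [0.4511, 0.2833, 0.1512]
tcp_rot: [-0.001, 0.995, 0.099, 0.003]
contact_force: [0.8, 0.3, -1.0]
grip_width: 0.0345
grasp_force: 59.8
```

```bash
python3 - <<'E'
from h import *
d=get_image("wrist"); cv2.imwrite("pics/w2.png",d["color"][:,:,::-1]); d={k:(np.array(v).tolist()) for k,v in d.items() if k!="color"}; json.dump(d,open("w2.json","w"))
print(observe()["grip_width"],observe()["grasp_force"]); togo(.441,-.145,.15,-17.7)
t=json.load(open("top.json")); im=cv2.imread("pics/top0.png"); c=pt(t,(360,243),.006)
r=rect(t,im,.006,c); m=np.zeros(r.shape[:2],np.uint8); cv2.drawContours(m,[big(r.max(2)>130)],-1,1,-1)
x,f=fitmask(m.astype(bool),[[-.07,-.03],[.07,-.03],[.07,.03],[-.07,.03]],[*c,-.3],c); print(x[:2].round(4),np.degrees(x[2]),f)
E
```

```text
0.03455583537244625 59.768468141555786
t 6.325 tcp [0.4499 0.2827 0.1491] yaw 11.35 tilt 0.14
twist 3.631 shift now-axes [-2.322 10.44  -0.032] shift after twist [ 3.04  10.255 -0.022]
[ 0.4737 -0.1556] -19.427832679074793 -0.9050115888399805
```

View pics/w2.png

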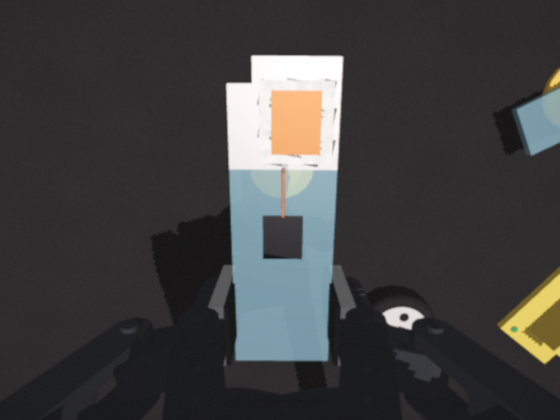

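The plate is gripped square by the clear end, with its corners at (252,57), (342,57), (235,361) and (329,361). I'll work out its pose in the hand and go to the block.

```bash
cat >> h.py <<'E'
def inhand(d,px,z,o):
    P=np.array([pt(d,p,z) for p in px]); q=o["tcp_rot"]; M=R.from_quat([*q[1:],q[0]]).as_matrix()
    L=[(M.T@np.array([*(p-o["tool_pos"][:2]),0]))[:2] for p in P]; return P,np.array(L)
E
python3 - <<'E'
from h import *
d=json.load(open("w2.json")); o=observe()
for z in(.1665,.1705,.1745):
    P,L=inhand(d,[(252.5,56.5),(342,57),(235,361.5),(329.5,361.5),(227.5,83)],z,o); print(z,(L*1e3).round(1).tolist(),np.linalg.norm(P[1]-P[3]),np.linalg.norm(P[2]-P[3]))
E
```

```text
0.1665 [[90.5, -9.8], [90.3, 19.3], [-25.6, -19.5], [-25.6, 19.4], [82.4, -18.2]] 0.11590560421984358 0.03894546113647137
0.1705 [[89.9, -9.5], [89.8, 18.7], [-22.6, -18.9], [-22.5, 18.8], [82.1, -17.6]] 0.11229323492010758 0.03773166833395422
0.1745 [[89.4, -9.2], [89.2, 18.1], [-19.5, -18.3], [-19.5, 18.2], [81.8, -17.1]] 0.10868086562037171 0.036517875531437066
```

Request:
{"api": "carry_out", "payload": {"plan": [[[-0.23,1,0],0.5],[[-0.16,1,0],0.5],[[-0.09,1,0],0.5],[[-0.02,1,0],0.5],[[0.05,1,0],0.5],[[0.12,1,0],0.5],[[0.19,1,0],0.5],[[0.25,1,0],0.15],[[0.25,1,0],0],[[0.25,1,0],0],[[0,0,0],0],[[0,0,0],0]]}}

```text
time_s: 7.82
tool_pos: [0.4322, -0.1229, 0.1467]
tcp_rot: [-0.001, 0.988, -0.156, -0.001]
contact_force: [-0.5, 0.4, -0.7]
grip_width: 0.0345
grasp_force: 60.0
```

```bash
python3 - <<'E'
from h import *
togo(.39,-.145,.15,-17.7); 
for n,s in (("wrist","w3"),("top","t3")):
    d=get_image(n); cv2.imwrite(f"pics/{s}.png",d["color"][:,:,::-1]); d={k:(np.array(v).tolist()) for k,v in d.items() if k!="color"}; json.dump(d,open(s+".json","w"))
E
```

```text
t 7.825 tcp [ 0.4322 -0.1229  0.1467] yaw -17.9 tilt 0.17
twist -0.025 shift now-axes [-0.835  0.849 -0.081] shift after twist [-0.838  0.846 -0.083]
```

View pics/w3.png

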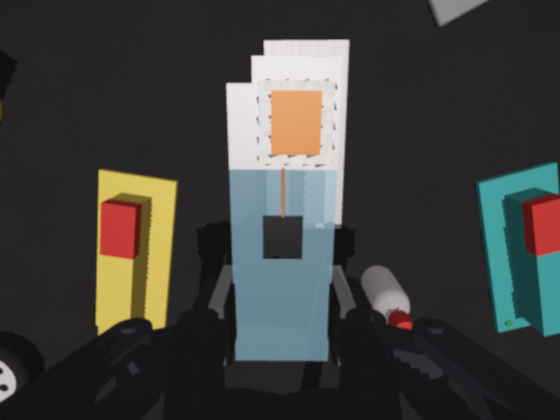

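Wrist picture: the grey block's foot shows behind the plate. Its far edge runs from (264,41) to (349,41), and its right edge goes down to (342,228). The yellow and turquoise decoys stand to the sides, and the glue bottle is at (388,300).

```bash
python3 - <<'E'
from h import *
d=json.load(open("w3.json")); im=cv2.imread("pics/w3.png"); g=im.max(2).astype(int)
print(g[36:46,300]); print(g[40:42,258:270]); print(g[100,336:355],g[200,336:350]); print(g[50,340:356])
for p in ((264,40.5),(349,40.5),(342,226)): print(p,pt(d,p,.006).round(4))
a,b=pt(d,(349,40.5),.006),pt(d,(342,226),.006); print(np.degrees(np.arctan2(*(a-b)[::-1])))
t=json.load(open("top.json")); print("glue",pt(t,(373,302),.0),pt(t,(376,299),.08))
for ya in (-17.7,-18.5):
  for c in [(.4744,-.1555)]:
    a=np.radians(ya); print([proj(d,[c[0]+u*np.cos(a)-v*np.sin(a),c[1]+u*np.sin(a)+v*np.cos(a),.006]).round(1).tolist() for u,v in((.07,.03),(.07,-.03),(-.07,-.03))])
E
```

```text
[ 40  39  46 108 181 214 223 223 223 223]
[[ 41  39  39  39  43  88 144 160 164 165 166 166]
 [ 39  40  39  40  48 122 191 209 213 214 215 214]]
[232 232 232 231 228 224 221 220 218 207 157  84  45  40  38  40  41  41
  41] [201 203 203 205 205 193 138  67  41  40  39  40  39  40]
[225 224 224 224 223 221 220 211 169 102  50  40  39  40  40  39]
(264, 40.5) [ 0.5502 -0.1472]
(349, 40.5) [ 0.5317 -0.2046]
(342, 226) [ 0.3999 -0.1636]
-17.280335929478678
glue [ 0.3390381 -0.1839323] [ 0.34377597 -0.17757076]
[[265.3, 40.1], [350.0, 39.7], [341.5, 227.7]]
[[266.7, 39.4], [351.3, 40.4], [340.3, 228.2]]
```

Request:
{"api": "carry_out", "payload": {"plan": [[[0.38,0.45,0],-0.04],[[0,0,0.8],0],[[0,0,0.8],0],[[0,0,0.6],0],[[0,0,0.4],0],[[0,0,0.2],0],[[0,0,0],0],[[0,0,0],0]]}}

```text
time_s: 8.93
tool_pos: [0.4429, -0.1457, 0.037]
tcp_rot: [0.0, 0.988, -0.152, 0.001]
contact_force: [-0.1, 0.0, -0.5]
grip_width: 0.0344
grasp_force: 60.0
```

```bash
python3 -c "
from h import *
togo(.4413,-.1447,.0246,-17.6);o=observe();print(o['contact_force'],o['ft_torque'])"
```

```text
t 8.925 tcp [ 0.4429 -0.1457  0.037 ] yaw -17.52 tilt 0.09
twist 0.01 shift now-axes [-0.047 -0.013  0.309] shift after twist [-0.046 -0.012  0.309]
[-0.1187816   0.04322417 -0.49998756] [ 0.00757298  0.01068645 -0.01563282]
```

Request:
{"api": "carry_out", "payload": {"plan": [[[-0.04,-0.01,0.1],0],[[0,0,0.1],0],[[0,0,0.05],0],[[0,0,0],0],[[0,0,0],0]]}}

```text
time_s: 9.55
tool_pos: [0.4408, -0.1446, 0.0261]
tcp_rot: [0.0, 0.988, -0.152, 0.0]
contact_force: [-0.5, -0.7, -1.3]
grip_width: 0.0346
grasp_force: 60.0
```

```bash
python3 -c "
from h import *
togo(.4413,-.1447,.0246,-17.6);o=observe();print(o['contact_force'],o['ft_torque'])
for n,s in (('wrist','w4'),('scene','s4'),('top','t4')):
    d=get_image(n); cv2.imwrite(f'pics/{s}.png',d['color'][:,:,::-1]); d={k:(np.array(v).tolist()) for k,v in d.items() if k!='color'}; json.dump(d,open(s+'.json','w'))
"
```

```text
t 9.55 tcp [ 0.4408 -0.1446  0.0261] yaw -17.53 tilt 0.0
twist 0.008 shift now-axes [ 0.013 -0.001  0.038] shift after twist [ 0.013 -0.001  0.038]
[-0.5421012  -0.68671238 -1.31283476] [ 0.00369345 -0.00801111  0.03134061]
```

Request:
{"api": "carry_out", "payload": {"plan": [[[0,0,0.04],0],[[0,0,0.03],0],[[0,0,0],0],[[0,0,0],0]]}}

```text
time_s: 10.2
tool_pos: [0.441, -0.1447, 0.0248]
tcp_rot: [0.0, 0.988, -0.152, -0.0]
contact_force: [-6.9, 3.5, 16.0]
grip_width: 0.0345
grasp_force: 61.5
```

Firm contact at the expected height, so I open and let it lie.

Request:
{"api": "carry_out", "payload": {"plan": [[[0,0,0],0],[[0,0,0],0],[[0,0,0],0],[[0,0,0],0],[[0,0,0],0],[[0,0,0],0],[[0,0,0],0],[[0,0,0],0],[[0,0,0],0],[[0,0,0],0],[[0,0,0],0],[[0,0,0],0]], "claw": -1}}

```text
time_s: 11.7
tool_pos: [0.4407, -0.1445, 0.0233]
tcp_rot: [-0.0, 0.988, -0.152, -0.0]
contact_force: [0.3, 0.6, 0.2]
grip_width: 0.0855
grasp_force: 0.0
```

```bash
python3 -c "
from h import *
togo(.4413,-.1447,.0246,-17.6)
for n,s in (('wrist','w5'),('scene','s5'),('top','t5')):
    d=get_image(n); cv2.imwrite(f'pics/{s}.png',d['color'][:,:,::-1]); d={k:(np.array(v).tolist()) for k,v in d.items() if k!='color'}; json.dump(d,open(s+'.json','w'))
s=cv2.imread('pics/s5.png')[160:300,130:290]
o=np.zeros((460,800,3),np.uint8); o[:420,:330]=0
w=cv2.resize(cv2.imread('pics/w5.png'),(420,315)); o[:315,:420]=w; s=cv2.resize(s,(376,329),interpolation=cv2.INTER_CUBIC); o[:329,424:]=s
cv2.imwrite('pics/c5.png',o)
"
```

```text
t 11.7 tcp [ 0.4407 -0.1445  0.0233] yaw -17.53 tilt 0.0
twist 0.009 shift now-axes [ 0.015 -0.001 -0.033] shift after twist [ 0.015 -0.001 -0.033]
```

View pics/c5.png

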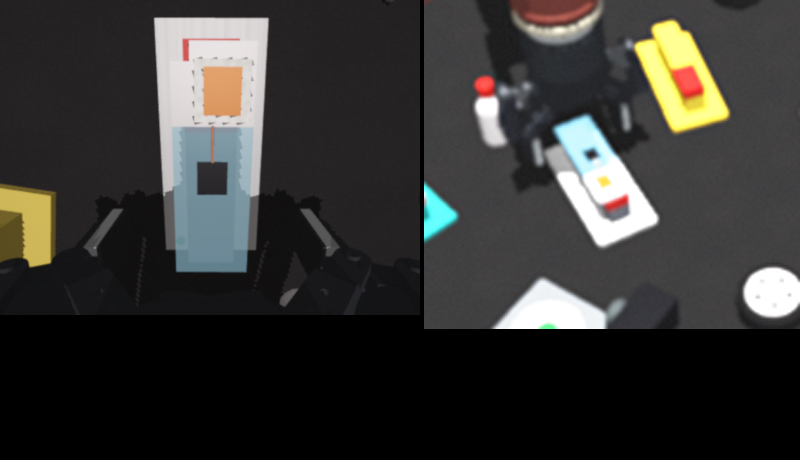

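It lies flat, with a thin red strip of the block just visible past the plate's far end. I'll quantify that offset.

```bash
python3 - <<'E'
from h import *
d=json.load(open("w5.json")); im=cv2.imread("pics/w5.png"); print(im[46:62,290].tolist()); print(im[60:90:29,236:262].tolist()[0])
o=observe(); print(o["time_s"],o["tool_pos"])
a=np.radians(-17.6)
def rel(px,z):
    v=pt(d,px,z)-np.array([.4743,-.1552]); return (1e3*np.array([np.cos(a)*v[0]+np.sin(a)*v[1],-np.sin(a)*v[0]+np.cos(a)*v[1]])).round(1)
for nm,px,z in (("block end",(290,51.5),.04),("plate end",(290,54.5),.046),("block left",(243.5,56),.04),("plate near L",(176/.75,272/.75),.046),("near R",(247/.75,272/.75),.046),("foot L",(155/.75,18/.75),.006),("foot R",(268/.75,18/.75),.006),("frost R",(256/.75,42/.75),.046)): print(nm,rel(px,z))
E
```

```text
[[217, 217, 221], [217, 217, 222], [217, 217, 222], [217, 216, 221], [208, 208, 220], [168, 169, 215], [123, 126, 213], [159, 160, 217], [211, 211, 227], [227, 226, 231], [229, 228, 232], [229, 228, 232], [229, 228, 232], [228, 228, 231], [229, 229, 232], [228, 229, 232]]
[[215, 215, 219], [216, 216, 220], [218, 218, 222], [218, 219, 223], [218, 218, 223], [217, 217, 222], [207, 208, 219], [164, 165, 214], [109, 112, 209], [86, 90, 208], [84, 88, 208], [83, 88, 208], [85, 89, 209], [83, 87, 206], [85, 89, 192], [146, 147, 184], [208, 208, 217], [225, 225, 230], [227, 227, 231], [227, 227, 232], [227, 227, 231], [227, 227, 231], [227, 227, 232], [227, 227, 231], [227, 227, 231], [227, 227, 232]]
11.85 [ 0.44074791 -0.14456077  0.02331045]
block end [55.1 -2.1]
plate end [53.4 -2. ]
block left [53.8 12.7]
plate near L [-57.1  18.7]
near R [-57.1 -18.2]
foot L [70.  30.3]
foot R [ 70.1 -29.5]
frost R [ 53.  -17.7]
```

The plate is about 1.8 mm short in x, under 0.5 mm off in y and square, which is within tolerance. I'll wait a bit longer, then regrip and lift.

Request:
{"api": "carry_out", "payload": {"plan": [[[0,0,0],0],[[0,0,0],0],[[0,0,0],0],[[0,0,0],0],[[0,0,0],0],[[0,0,0],0]]}}

```text
time_s: 12.6
tool_pos: [0.4407, -0.1446, 0.0233]
tcp_rot: [-0.0, 0.988, -0.152, 0.0]
contact_force: [0.3, 0.7, 0.1]
grip_width: 0.0852
grasp_force: 0.0
```

Request:
{"api": "carry_out", "payload": {"plan": [[[0,0,0],0],[[0,0,0],0],[[0,0,0],0],[[0,0,0],0],[[0,0,0],0],[[0,0,0],0],[[0,0,0],0],[[0,0,0],0]], "claw": 1}}

```text
time_s: 13.6
tool_pos: [0.441, -0.1447, 0.0236]
tcp_rot: [0.0, 0.988, -0.152, 0.0]
contact_force: [-0.2, -0.2, 5.4]
grip_width: 0.0344
grasp_force: 60.1
```

Request:
{"api": "carry_out", "payload": {"plan": [[[0,0,-0.2],0],[[0,0,-0.6],0],[[0,0,-1],0],[[0,0,-1],0],[[0,0,0],0]]}}

```text
time_s: 14.22
tool_pos: [0.4429, -0.1456, 0.1389]
tcp_rot: [0.001, 0.988, -0.152, 0.003]
contact_force: [0.4, 0.3, -1.4]
grip_width: 0.0343
grasp_force: 59.8
```

```bash
python3 - <<'E'
from h import *
# viewer yaw from top: base edges
d=json.load(open("top.json")); im=cv2.imread("pics/top0.png"); c=pt(d,(418,190),.006)
r=rect(d,im,.006,c,.15); m=np.zeros(r.shape[:2],np.uint8); cv2.drawContours(m,[big(r.max(2)>100)],-1,1,-1)
x,f=fitmask(m.astype(bool),[[-.09,-.045],[.09,-.045],[.09,.045],[-.09,.045]],[*c,.18],c,.15); print(x[:2].round(4),np.degrees(x[2]),f)
a=np.radians(10.1); g=np.array([.5727,-.3048])-.070*np.array([np.cos(a),np.sin(a)]); print(g)
# plate label at tool +69.6 mm x; plate top = TCP+.0227 -> label z .108
togo(*g,.085,10.1); print(observe()["grasp_force"])
E
```

```text
[ 0.6157 -0.2968] 10.31069724213646 -0.8221918065060467
[ 0.50378478 -0.31707567]
t 14.225 tcp [ 0.4429 -0.1456  0.1389] yaw -17.53 tilt 0.39
twist -3.453 shift now-axes [2.733 3.627 1.369] shift after twist [0.746 4.486 1.347]
59.8352587223053
```

Request:
{"api": "carry_out", "payload": {"plan": [[[0,0,0],-0.6],[[0,0,0],-0.6],[[0,0,0],-0.6],[[0,0,0],-0.6],[[0,0,0],-0.6],[[0,0,0],-0.45],[[0.1,0.9,0],0],[[0.15,0.9,0],0],[[0.15,0.9,0],0],[[0.15,0.9,0],0],[[0.2,0.88,0],0],[[0,0,0],0]]}}

```text
time_s: 15.72
tool_pos: [0.5012, -0.3172, 0.1336]
tcp_rot: [-0.001, 0.996, 0.087, -0.001]
contact_force: [0.9, -0.5, -1.4]
grip_width: 0.0341
grasp_force: 60.0
```

Request:
{"api": "carry_out", "payload": {"plan": [[[0,0,0.4],0],[[0,0,0.5],0],[[0,0,0.3],0],[[0,0,0.15],0],[[0,0,0],0],[[0,0,0],0],[[0,0,0],0],[[0,0,0],0]]}}

```text
time_s: 16.73
tool_pos: [0.5019, -0.316, 0.0818]
tcp_rot: [0.0, 0.996, 0.088, 0.0]
contact_force: [-0.6, 0.4, -0.2]
grip_width: 0.0348
grasp_force: 60.0
```

```bash
python3 -c "
from h import *
togo(.5038,-.3171,.085,10.1); print(observe()['grasp_force'])
for n,s in (('wrist','w6'),('top','t6'),('scene','s6')):
    d=get_image(n); cv2.imwrite(f'pics/{s}.png',d['color'][:,:,::-1]); d={k:(np.array(v).tolist()) for k,v in d.items() if k!='color'}; json.dump(d,open(s+'.json','w'))
o=np.zeros((300,800,3),np.uint8)
for i,s in enumerate(('w6','s6')): o[:,400*i:400*i+400]=cv2.resize(cv2.imread(f'pics/{s}.png'),(400,300))
cv2.imwrite('pics/c6.png',o)
"
```

```text
t 16.725 tcp [ 0.5019 -0.316   0.0818] yaw 10.07 tilt 0.05
twist -0.004 shift now-axes [ 0.043  0.036 -0.08 ] shift after twist [ 0.043  0.036 -0.08 ]
59.96536910533905
```

View pics/c6.png

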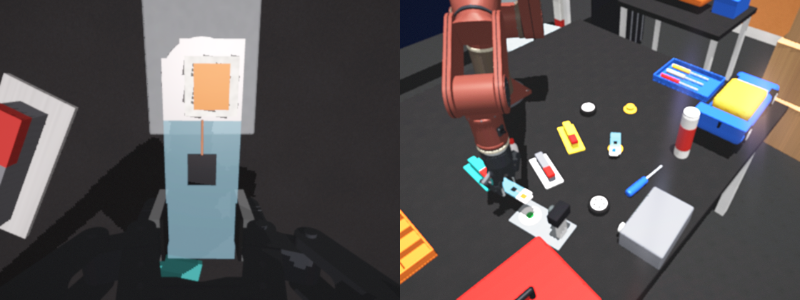

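The plate is held level, frosted end towards the camera, over the disc and standing still. Handing in.

```bash
python3 -c "
from h import *
print(np.abs(observe()['joint_vel']).max()); print(sign_off())"
```

```text
0.0025423128930921156
the job is handed in; nothing more can be done
None
```

The orange-label plate lay on the check block for over a second, about 2 mm short of flush, and I handed in with it held level by its clear end, label about 10 cm above the disc and facing the camera; the verdict isn't shown, and the glue bottle was hidden by the arm at the end.

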